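# Snap a cable clip onto the accessory rail

## Task

Take the loose grey cable clip by its tab and push it straight down over the middle of the rail's round tube until both sprung arms snap past the tube and it sits fully home. Then slide it along the tube until it touches the end bracket that has the black knob, and let go, leaving it upright there. Work gently: do not force the clip against the tube or the bracket, and leave the other things on the cabinet where they are.

Things in the scene. Friction and masses are not known exactly. Their poses are not given: they have to be found in the camera images.
- clip: Loose grey plastic cable clip, 100 mm tall, about 70 g, standing on its two sprung arms. Origin: centre of its underside. z up, y along the tube it goes over (30 mm long; either way round is the same), x across (36 mm). Top to bottom: two prongs, grip tab, saddle (32 to 42 mm up), arms with flared mouths (lead-in 6 mm either side, narrowest gap 16 mm).
- clip_tab (a point): Centre of the clip's grip tab, 66 mm above the clip's origin. The tab is 14 mm thick along x, 30 mm along y, and reaches 24 mm below (to the saddle) and 20 mm above this point.
- clip_seat (a point): Point 20 mm above the clip's origin, between the arms: the tube's centre line lies here when the clip is fully home, some 20 mm below first touch. The push rises to about 12 to 15 N, drops (the arms even pull) as they snap past the tube's widest point, and rises again when the saddle bears on the tube. Home, the arms grip the tube: sliding takes about 5 N.
- clip_arm_a (a joint): Opening of the clip's arm at its -x side, rad: 0 at rest, about 0.13 as the nose passes the tube's widest point, about 0.02 when home on the tube.
- clip_arm_b (a joint): The same for the arm at its +x side.
- rail: Fixed accessory rail: aluminium foot bar 60 x 270 x 8 mm. Origin: centre of its underside; y along it, z up. A steel tube, diameter 24 mm, runs along y above it between two end brackets at y = +110 and -110 mm. The tube's height is adjustable and not measured: its centre line stands anywhere from 59 to 73 mm above the origin; find it by feel or sight.
- knob_bracket: Fixed end bracket with a round black knob (28 mm) on its face towards the rail's -x: upright plate 36 mm (x) by 8 mm (y), 80 mm tall, on the foot bar. Origin: centre of its underside. It may be at either end of the rail. Touching it, the clip's centre is 19 mm from the plate's centre along the tube.
- plain_bracket: The bracket at the other end, the same plate without a knob.
- stapler: Bystander, teal stapler 34x135x42 mm lying right of the rail.
- tape_roll: Bystander, roll of tape 74 mm across, 19 mm high.
- note_pad: Bystander, small yellow note pad 38x51x16 mm in front of the rail.
- earbud_case: Bystander, white earbud case 27x58x40 mm at the left front.
- eraser: Bystander, eraser 20x43x13 mm near the front edge.
- pin_tin: Bystander, round tin 58 mm across, 24 mm high, between tray and rail.
- usb_stick: Bystander, usb stick 17x51x8 mm near the front edge.
There are look-alikes about, which are no part of the job. Leave any blue look-alike of the clip alone.

How it is judged (in metres and radians):
On the way, in this order (a step that is already met when the one before it is completed fails the run):
1. the tube spreads the clip's sprung arms (contact force between clip and rail above 2 N and z of clip in the frame of rail above 0.036 m and value of joint any of clip_arm_a, clip_arm_b above 0.09 rad).
2. the clip is snapped on the tube and home, clear of both brackets (its centre more than 35 mm from each plate), both arms closed again (x of clip in the frame of rail between -0.006 and 0.006 m and z of clip in the frame of rail between 0.036 and 0.0545 m and angle between the y axis of clip and the y axis of rail, either way round below 0.12 rad and angle between clip's own z axis and vertical below 0.3 rad and horizontal distance between clip and knob_bracket above 0.035 m and horizontal distance between clip and plain_bracket above 0.035 m and value of joint each of clip_arm_a, clip_arm_b below 0.055 rad), for 0.2 s.
3. the clip, still on the tube, touches the knob bracket (contact force between clip and knob_bracket above 0.5 N and z of clip in the frame of rail between 0.036 and 0.0545 m).
At the end, for the whole second after the job is handed in: The clip is snapped home on the tube with both arms closed beneath it (each under 0.055 rad), square on the tube within 0.12 rad and upright within 0.3 rad, no more than 2.5 mm off the knob bracket, released and at rest (horizontal distance between clip and knob_bracket below 0.0215 m and x of clip in the frame of rail between -0.006 and 0.006 m and z of clip in the frame of rail between 0.036 and 0.0545 m and angle between the y axis of clip and the y axis of rail, either way round below 0.12 rad and angle between clip's own z axis and vertical below 0.3 rad and value of joint each of clip_arm_a, clip_arm_b below 0.055 rad and linear speed of clip below 0.02 m/s); the robot touches nothing.
It fails at once if the clip is pressed on the rail or its tube with more than 45 N (all its contacts added up, the arms' own grip of some 15 N included) (contact force between clip and rail above 45 N).
It fails at once if the clip is pressed on the knob bracket with more than 25 N (contact force between clip and knob_bracket above 25 N).
It fails at once if a bystander is moved by more than 20 mm (distance of any of stapler, tape_roll, note_pad, earbud_case, eraser, pin_tin, usb_stick from where it was at the start of the episode above 0.02 m).
It also fails if it takes over 54 s, if anything falls off the work surface, if the arm or the gripper's body presses on something with over 40 N, if the wrist force passes 120 N, or if a joint passes its speed limit or range.

## Robot

A 7-joint arm with a two-finger parallel gripper is mounted at the origin on a cart in front of the work surface, level with it; the furniture and walls round the work are solid. World frame = base frame: x ahead of the robot, y to its left, z up, the work surface at z = 0. Lengths are in mm, angles in rad, forces in N, time in s.
With the tool pointing down it reaches from about 425 to 950 mm from the base axis. Payload 4.7 kg.
Tool frame: the origin (TCP) lies midway between the tips of the shut fingers; the grasp point (between the pads) lies 19 mm behind it; z points along the fingers, y is the line along which they close (so a half turn about z gives the same grasp; the last joint's range is limited). The gripper opens to 87 mm and grips with 3 to 60 N. Pads are 19 mm wide; open, the fingers measure 117 mm over their backs; the gripper's body (75 mm by 190 mm) begins 51 mm behind the grasp point.
Start: joints at [-1.251, 0.469, -0.049, 1.532, 0.024, 1.141, -0.082], TCP at [230.655, 634.387, 222.573] pointing down, gripper open.
Joint ranges: [-2.59, 2.59], [-0.33, 1.99], [-1.39, 1.29], [0.1, 2.45], [-1.04, 4.18], [0.21, 1.99], [-2.66, 2.66]. Speed limits (rad/s): [2.57, 2.57, 3.14, 3.14, 3.14, 3.14, 3.14].

## Interface

Orientations are given as [roll, pitch, yaw] about the fixed x, y, z axes, in that order (R = Rz(yaw) Ry(pitch) Rx(roll)).
In Python, from rig import monitor, eyes, sign_off gives the robot as it stands.
- The arm moves only by the tool drive_tool, never from a script. Its argument "motion" is a list of rows, each an object of numbers: "grip": the closure, from 0 (fully open) to 1 (shut); "tx", "ty", "tz": the shift along the tool's x, y, z in m; "wx", "wy", "wz": the turn, a rotation vector about the tool's x, y, z in rad. A call has 1 to 12 rows; each row is the pose to reach, as a shift and turn from the pose commanded when the call began, along the tool's axes at that moment; what a row does not reach only later rows make up. A row lasts 1/12 s, in which the tool goes at most 41.7 mm and 7.16 degrees, less where a joint would pass 70% of its speed; a pose out of reach is approached as far as the arm can. A call with a gripper value outside its range is refused whole. The fingers move at their own pace and stop on an object; "grip_force" is the grip in N (left out, the last holds). Time passes only in rows, so rows that repeat a pose let the fingers close. It gives the time, the measured TCP pose, the force, the opening and the grip force at its end, in the units of the state.
- monitor.observe(): the state, without advancing time (a new reading comes with each control period).
- eyes.capture(name): name is "scene" or "top" or "wrist"; returns the picture (420x560x3 uint8, red, green, blue); there is no depth.
- eyes.camera_model(name): a dict with "fov_y" (degrees; the focal length in pixels is half the picture's height over the tangent of half this angle, whatever the lens; pixels are square), "cx", "cy" (the principal point, pixels), "extrinsics" (4x4, takes a point from camera to world coordinates); the wrist camera has in their place "mount" (4x4, takes a point from camera to tool coordinates, whose origin is the TCP and whose axes are the flange's). Camera axes: x right, y down, z forward; pixel columns grow to the right and rows downward; lengths in mm; the calibration is good to about 2 mm. A picture is of the moment at which its call begins: read the wrist's pose just before it. camera_model takes no time and is no camera call.
- sign_off(): hands the job in; it is judged then, once.
The state is a dict: "clock": time; "joint_positions": joint angles; "qvel": joint speeds; "joint_torque": joint torques, N m; "tcp_pos": TCP position; "ee_rot": TCP orientation; "contact_force": force on the tool from outside, world axes, zero at the start; "torque": the same for the moment, N m; "width": finger opening in mm; "finger_force": force on a finger pad.
Only numpy, scipy, OpenCV 4.12 (cv2) and the standard library are available. Lean on these libraries where they do the work, as an engineer would, in place of code of your own. Each camera call takes 0.05 s, during which the arm holds its last target. There are 200 camera calls.

## Working session

There is one attempt and no reset: what is moved stays moved. The work goes in short steps, Python scripts to look and compute and a tool call to move; the robot and the scene stay as the last step left them, time stands still between calls to the robot, and variables do not carry over. Pictures are saved under pics/ and viewed, at most 10 in all, crops included, and the job is handed in when it is done.

Besides the shell and the picture viewer there is one more tool, called after "Emit:" by a JSON object that holds its "name" and its "arguments". drive_tool: Moves the arm, as the interface text tells. Its arguments: {"type":"object","properties":{"motion":{"type":"array"},"grip_force":{"type":"number"}},"required":["motion"]}

```bash
mkdir -p pics
python3 - <<'E'
from rig import monitor, eyes
import cv2,numpy as np
s=monitor.observe();print(s)
for n in("scene","top"):
    cv2.imwrite(f"pics/{n}0.png",eyes.capture(n)[:,:,::-1]);print(n,eyes.camera_model(n))
print(eyes.camera_model("wrist"))
E
```

```text
{'clock': 0.0, 'joint_positions': array([-1.25090292,  0.46944647, -0.04860706,  1.53371783,  0.02411911,
        1.14098819, -0.08231101]), 'qvel': array([-0.00026176, -0.00074052,  0.00248369,  0.00039552, -0.00040707,
       -0.00035451,  0.00090938]), 'joint_torque': array([-1.03362334e-03, -5.07964611e+01, -8.11239704e-02, -2.36156219e+01,
       -6.13224506e-02,  3.78054183e-02,  1.66810269e-04]), 'tcp_pos': array([230.47112067, 633.78500369, 221.48596989]), 'ee_rot': array([-3.13962112e+00,  8.49249055e-05,  2.79283926e+00]), 'contact_force': array([ 0.37187942, -0.01184961, -0.11109888]), 'torque': array([ 0.04556476, -0.0163703 , -0.06015069]), 'finger_force': 0.0, 'width': 87.03489221861399}
scene {'fov_y': 52.37279824120277, 'cx': 273.7605277870641, 'cy': 211.27607314665005, 'extrinsics': array([[-8.82029723e-01, -3.71585519e-01,  2.89737415e-01,
         1.35389748e+02],
       [-4.70914241e-01,  6.73982744e-01, -5.69198593e-01,
         6.71278366e+02],
       [ 1.62279369e-02, -6.38491552e-01, -7.69457726e-01,
         1.03061714e+03],
       [ 0.00000000e+00,  0.000000
[... 223 characters left out ...]
578001e+02],
       [-9.99763425e-01,  1.35830471e-02, -1.69880899e-02,
        -4.01606514e+01],
       [ 1.44916132e-02, -1.66462890e-01, -9.85941225e-01,
         1.22060765e+03],
       [ 0.00000000e+00,  0.00000000e+00,  0.00000000e+00,
         1.00000000e+00]])}
{'fov_y': 63.985948347239216, 'cx': 279.1956721224171, 'cy': 209.2450972140549, 'mount': array([[ 7.67757582e-04, -9.52941051e-01, -3.03154686e-01,
         8.36146226e+01],
       [ 9.99999343e-01,  4.73641344e-04,  1.04370743e-03,
        -2.04862254e-01],
       [-8.51005058e-04, -3.03155288e-01,  9.52940789e-01,
        -1.62122857e+02],
       [ 0.00000000e+00,  0.00000000e+00,  0.00000000e+00,
         1.00000000e+00]])}
```

View pics/scene0.png

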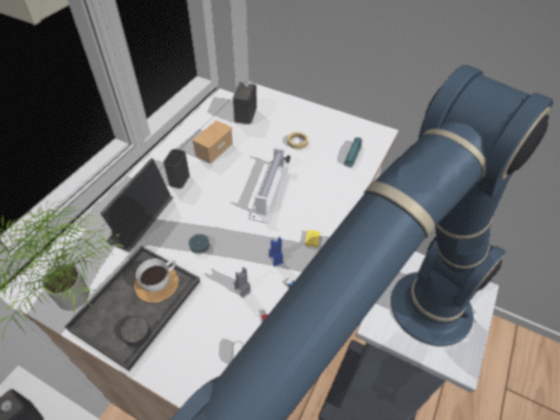

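View pics/top0.png

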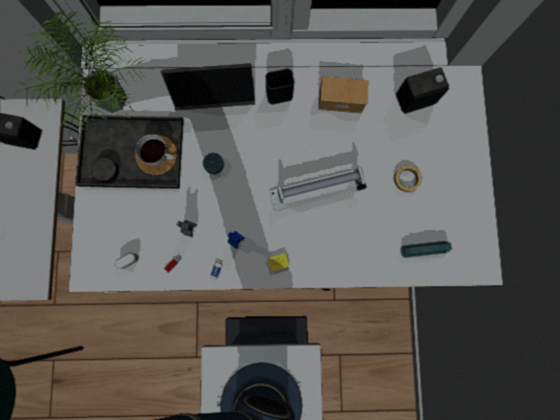

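Candidates for the clip are the grey one at top (187,228) / scene (242,281) and the blue look-alike at top (236,240) / scene (276,250). I choose the grey one. The rail runs (277,199) to (363,179) in top, with the knob at its right end (362,186). I'll check both in a close crop.

Run:
```python
import cv2,numpy as np
t=cv2.imread("pics/top0.png");s=cv2.imread("pics/scene0.png")
def c(im,x,y,w,h,W,H):
    return cv2.resize(im[y:y+h,x:x+w],(W,H),interpolation=cv2.INTER_CUBIC)
a=np.hstack([c(t,165,180,50,75,200,300),c(t,260,155,120,60,600,300)])
b=np.hstack([c(s,220,255,50,75,200,300),c(s,235,140,80,80,300,300),np.zeros((300,300,3),np.uint8)])
cv2.imwrite("pics/crop1.png",np.vstack([a,b]))
```

```text
(no output)
```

View pics/crop1.png

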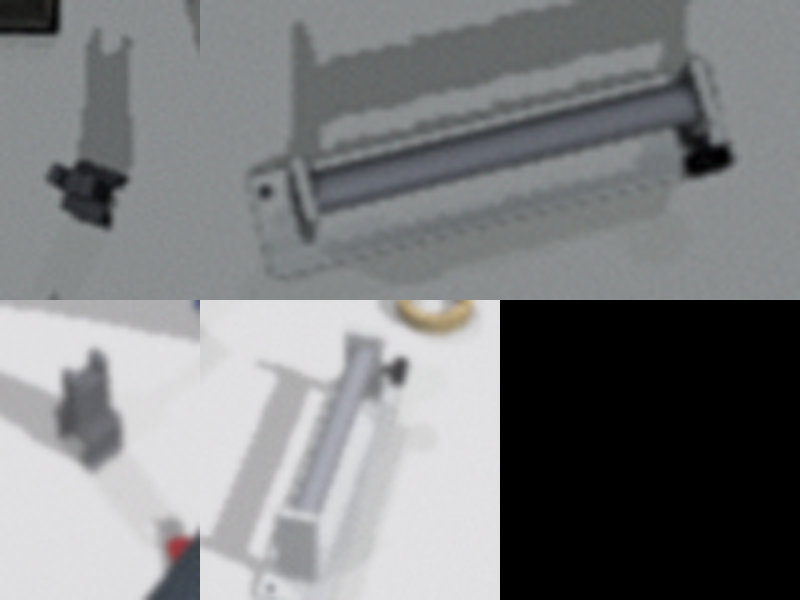

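The grey piece at left (crop ~(90,195)) has two prongs, a tab and a wide saddle, so it is the clip. The black knob is at the right (−y) end of the rail, crop (708,160). The hole marks only the left end of the foot.

```bash
cat > h.py <<'E'
import numpy as np,cv2
from scipy.spatial.transform import Rotation as Ro
from rig import monitor,eyes
def model(n):
    m=eyes.camera_model(n);f=210/np.tan(np.radians(m['fov_y']/2))
    if n=='wrist':
        s=monitor.observe();T=np.eye(4);T[:3,:3]=Ro.from_euler('xyz',s['ee_rot']).as_matrix();T[:3,3]=s['tcp_pos'];E=T@m['mount']
    else:E=m['extrinsics']
    return f,m['cx'],m['cy'],E
def ray(M,p):
    f,cx,cy,E=M;d=E[:3,:3]@np.array([(p[0]-cx)/f,(p[1]-cy)/f,1]);return E[:3,3],d/np.linalg.norm(d)
def atz(M,p,z):
    o,d=ray(M,p);return o+d*(z-o[2])/d[2]
def tri(Ms,ps):
    A=0;b=0
    for M,p in zip(Ms,ps):
        o,d=ray(M,p);P=np.eye(3)-np.outer(d,d);A=A+P;b=b+P@o
    return np.linalg.solve(A,b)
def proj(M,X):
    f,cx,cy,E=M;q=E[:3,:3].T@(np.asarray(X)-E[:3,3]);return np.array([f*q[0]/q[2]+cx,f*q[1]/q[2]+cy])
E
python3 - <<'E'
from h import *
np.set_printoptions(precision=1,suppress=True)
t=model('top');s=model('scene')
print('clip',atz(t,(190,231),10),atz(s,(245,290),10), 'top',atz(t,(184,223),95),atz(s,(241,270),95))
for z in(80,88):print('plates',atz(t,(280.6,194.6),z),atz(t,(361.6,175),z))
print('scene plates',atz(s,(235+97*80/300,140+217*80/300),88),atz(s,(235+165*80/300,140+38*80/300),88))
print('rot',Ro.from_euler('xyz',monitor.observe()['ee_rot']).as_matrix())
E
```

```text
clip [457.9 190.8  10. ] [457.8 196.5  10. ] top [468.7 190.3  95. ] [469.2 191.3  95. ]
plates [542.9 -59.7  80. ] [ 593.4 -277.    80. ]
plates [541.3 -59.6  88. ] [ 591.5 -275.3   88. ]
scene plates [547.7 -52.9  88. ] [ 597.2 -262.5   88. ]
rot [[-0.9  0.3 -0. ]
 [ 0.3  0.9 -0. ]
 [-0.  -0.  -1. ]]
```

Emit:
{"name": "drive_tool", "arguments": {"motion": [{"tx": -0.031,"ty": -0.028,"grip": 0},{"tx": -0.062,"ty": -0.056},{"tx": -0.093,"ty": -0.084},{"tx": -0.124,"ty": -0.112},{"tx": -0.155,"ty": -0.14},{"tx": -0.186,"ty": -0.169},{"tx": -0.217,"ty": -0.197},{"tx": -0.248,"ty": -0.225},{"tx": -0.279,"ty": -0.253},{"tx": -0.31,"ty": -0.281},{"tx": -0.341,"ty": -0.31},{"tx": -0.37,"ty": -0.337}]}}

```text
invalid input
```

Run:
```python
from h import *
s=monitor.observe();print(s['clock'],s['tcp_pos'],s['ee_rot'],s['joint_positions'])
cv2.imwrite("pics/w1.png",eyes.capture('wrist')[:,:,::-1])
M=model('wrist');print(proj(M,(458,193,0)),proj(M,(463,191,100)))
```

```text
0.1 [230.50006424 633.88900573 221.59966282] [-3.13987677e+00  7.70466961e-05  2.79285962e+00] [-1.2509139   0.46940474 -0.04860245  1.53351564  0.02412664  1.14097644
 -0.08229621]
[ 53.56716064 417.13826584] [  1.59309751 494.04604189]
```

View pics/w1.png

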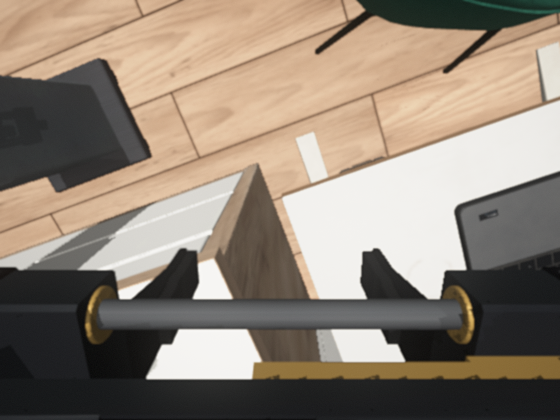

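The call was refused, so the arm has not moved; the picture shows only the floor and the gripper's fingers at about (190,280) and (380,280). I'll retry with every field filled in.

Emit:
{"name": "drive_tool", "arguments": {"motion": [{"grip": 0,"tx": -0.031,"ty": -0.028,"tz": 0,"wx": 0,"wy": 0,"wz": 0},{"grip": 0,"tx": -0.062,"ty": -0.056,"tz": 0,"wx": 0,"wy": 0,"wz": 0},{"grip": 0,"tx": -0.093,"ty": -0.084,"tz": 0,"wx": 0,"wy": 0,"wz": 0},{"grip": 0,"tx": -0.124,"ty": -0.112,"tz": 0,"wx": 0,"wy": 0,"wz": 0},{"grip": 0,"tx": -0.155,"ty": -0.14,"tz": 0,"wx": 0,"wy": 0,"wz": 0},{"grip": 0,"tx": -0.186,"ty": -0.169,"tz": 0,"wx": 0,"wy": 0,"wz": 0},{"grip": 0,"tx": -0.217,"ty": -0.197,"tz": 0,"wx": 0,"wy": 0,"wz": 0},{"grip": 0,"tx": -0.248,"ty": -0.225,"tz": 0,"wx": 0,"wy": 0,"wz": 0},{"grip": 0,"tx": -0.279,"ty": -0.253,"tz": 0,"wx": 0,"wy": 0,"wz": 0},{"grip": 0,"tx": -0.31,"ty": -0.281,"tz": 0,"wx": 0,"wy": 0,"wz": 0},{"grip": 0,"tx": -0.341,"ty": -0.31,"tz": 0,"wx": 0,"wy": 0,"wz": 0},{"grip": 0,"tx": -0.37,"ty": -0.337,"tz": 0,"wx": 0,"wy": 0,"wz": 0}]}}

```text
clock: 1.15
tcp_pos: [463.4, 189.7, 222.6]
ee_rot: [3.141, -0.0, 2.793]
contact_force: [0.7, 0.3, -0.3]
width: 87.5
finger_force: 0.0
```

Run:
```python
from h import *
s=monitor.observe();print(s['clock'],s['tcp_pos'],s['ee_rot'],s['joint_positions'])
M=model('wrist')
cv2.imwrite("pics/w2.png",cv2.resize(eyes.capture('wrist')[:,:,::-1],(800,600)))
print(proj(M,(458,193,0)),proj(M,(463,191,100)))
```

```text
1.15 [463.35191255 189.65519871 222.61401531] [ 3.14126690e+00 -2.36711965e-05  2.79300415e+00] [-0.6172574   0.18118716  0.16583243  1.94711936 -0.03529305  1.01577991
  0.78671356]
[280.11002667 172.33730062] [280.33277602 200.86639543]
```

View pics/w2.png

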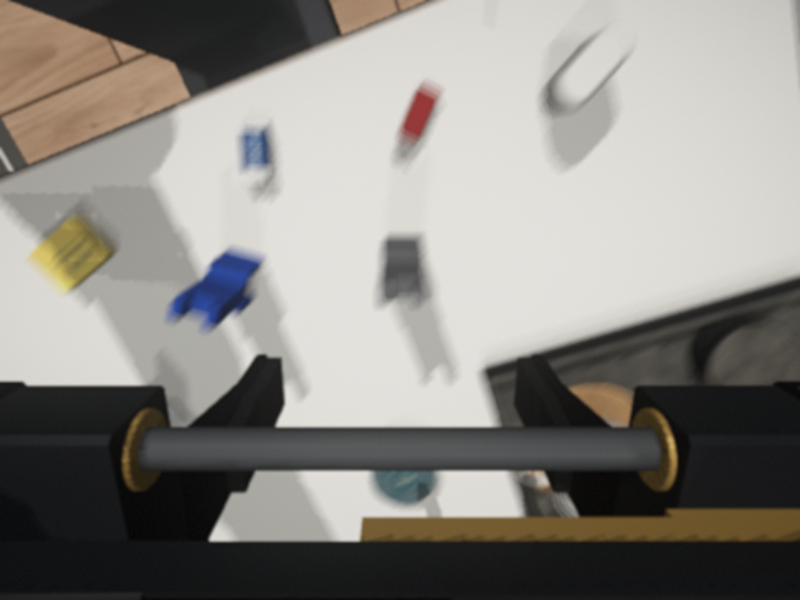

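The clip shows at (402,265) of 800×600, i.e. (281,186) native, directly under the tool. I'll enlarge it for its orientation.

Run:
```python
from h import *
M=model('wrist')
im=eyes.capture('wrist')[:,:,::-1]
cv2.imwrite("pics/w3.png",cv2.resize(im[150:225,240:320],(640,600),interpolation=cv2.INTER_CUBIC))
np.save('pics/w3.npy',im)
```

```text
(no output)
```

View pics/w3.png

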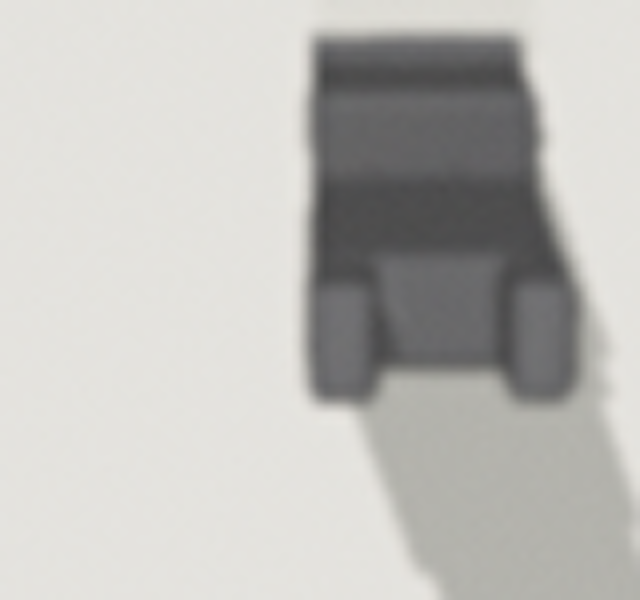

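The close crop shows two prongs left and right at (343,340) and (545,340), with the saddle edges horizontal. So the clip's y lies along tool y, and I need a quarter turn (wz=+1.571) to grip across the tab.

Run:
```python
from h import *
np.set_printoptions(precision=1,suppress=True)
M=model('wrist')
q=lambda x,y:(x/8+240,y/8+150)
print('prongs',atz(M,q(343,340),100),atz(M,q(545,340),100),'mid',atz(M,q(444,340),100))
print('saddle top front L/R',atz(M,q(313,92),42),atz(M,q(527,92),42))
s=monitor.observe();R=Ro.from_euler('xyz',s['ee_rot']).as_matrix()
print('tool delta prong mid',R.T@(atz(M,q(444,340),100)-s['tcp_pos']), 'saddle edge mid',R.T@(atz(M,q(420,92),42)-s['tcp_pos']))
```

```text
prongs [459.5 189.7 100. ] [467.3 210.3 100. ] mid [463.4 200.  100. ]
saddle top front L/R [442.1 192.6  42. ] [451.7 218.2  42. ]
tool delta prong mid [  8.4  14.4 122.6] saddle edge mid [ 25.9  13.8 180.6]
```

The arm was still settling between pictures, so I'll recapture and measure the shift by template match.

Run:
```python
from h import *
np.set_printoptions(precision=1,suppress=True)
eyes.capture('wrist')
M=model('wrist');s=monitor.observe()
im=np.ascontiguousarray(eyes.capture('wrist')[:,:,::-1]);old=np.load('pics/w3.npy');np.save('pics/w4.npy',im)
t=np.ascontiguousarray(old[150:225,270:318]);r=cv2.matchTemplate(im,t,cv2.TM_CCOEFF_NORMED);_,v,_,l=cv2.minMaxLoc(r)
d=np.array(l)-(270,150);print(v,d,s['tcp_pos'],monitor.observe()['tcp_pos'])
q=lambda x,y:(x/8+240+d[0],y/8+150+d[1])
R=Ro.from_euler('xyz',s['ee_rot']).as_matrix()
for p,z in(((444,340),100),((420,92),42)):
    X=atz(M,q(*p),z);print(X,R.T@(X-s['tcp_pos']))
```

```text
0.992267370223999 [-6  6] [464.3 187.9 222.5] [463.3 190.5 222.5]
[464.8 197.4 100. ] [  3.    9.2 122.5]
[448.6 201.8  42. ] [ 19.7   7.7 180.5]
```

Emit:
{"name": "drive_tool", "arguments": {"motion": [{"grip": 0,"tx": 0,"ty": 0.002,"tz": 0.005,"wx": 0,"wy": 0,"wz": 0.12},{"grip": 0,"tx": 0,"ty": 0.004,"tz": 0.01,"wx": 0,"wy": 0,"wz": 0.24},{"grip": 0,"tx": 0,"ty": 0.006,"tz": 0.02,"wx": 0,"wy": 0,"wz": 0.36},{"grip": 0,"tx": 0,"ty": 0.006,"tz": 0.03,"wx": 0,"wy": 0,"wz": 0.48},{"grip": 0,"tx": 0,"ty": 0.006,"tz": 0.04,"wx": 0,"wy": 0,"wz": 0.6},{"grip": 0,"tx": 0,"ty": 0.006,"tz": 0.05,"wx": 0,"wy": 0,"wz": 0.72},{"grip": 0,"tx": 0,"ty": 0.006,"tz": 0.06,"wx": 0,"wy": 0,"wz": 0.84},{"grip": 0,"tx": 0,"ty": 0.006,"tz": 0.07,"wx": 0,"wy": 0,"wz": 0.96},{"grip": 0,"tx": 0,"ty": 0.006,"tz": 0.075,"wx": 0,"wy": 0,"wz": 1.08},{"grip": 0,"tx": 0,"ty": 0.006,"tz": 0.08,"wx": 0,"wy": 0,"wz": 1.2},{"grip": 0,"tx": 0,"ty": 0.006,"tz": 0.08,"wx": 0,"wy": 0,"wz": 1.32},{"grip": 0,"tx": 0,"ty": 0.006,"tz": 0.08,"wx": 0,"wy": 0,"wz": 1.44}]}}

```text
clock: 2.35
tcp_pos: [463.7, 199.4, 141.9]
ee_rot: [-3.14, 0.0, 1.351]
contact_force: [0.5, -0.6, -0.2]
width: 87.0
finger_force: 0.0
```

Emit:
{"name": "drive_tool", "arguments": {"motion": [{"grip": 0,"tx": 0,"ty": 0,"tz": 0,"wx": 0,"wy": 0,"wz": 0.12},{"grip": 0,"tx": 0,"ty": 0,"tz": 0,"wx": 0,"wy": 0,"wz": 0.131},{"grip": 0,"tx": 0,"ty": 0,"tz": 0,"wx": 0,"wy": 0,"wz": 0.131},{"grip": 0,"tx": 0,"ty": 0,"tz": 0,"wx": 0,"wy": 0,"wz": 0.131},{"grip": 0,"tx": 0,"ty": 0,"tz": 0,"wx": 0,"wy": 0,"wz": 0.131},{"grip": 0,"tx": 0,"ty": 0,"tz": 0,"wx": 0,"wy": 0,"wz": 0.131}]}}

```text
clock: 2.85
tcp_pos: [464.9, 197.5, 142.6]
ee_rot: [-3.141, -0.0, 1.223]
contact_force: [-0.4, -0.7, -0.1]
width: 87.0
finger_force: 0.0
```

Run:
```python
from h import *
M=model('wrist');s=monitor.observe();print(s['tcp_pos'],s['ee_rot'],s['joint_positions'],s['clock'])
im=np.ascontiguousarray(eyes.capture('wrist')[:,:,::-1]);np.save('pics/w5.npy',im)
for X in((465,197,100),(465,197,42)):
    cv2.drawMarker(im,tuple(int(v) for v in proj(M,X)),(0,0,255),0,10)
cv2.imwrite('pics/w5.png',im)
```

```text
[464.90858991 197.54910422 142.55472333] [-3.14139360e+00 -2.15342259e-04  1.22337868e+00] [-0.82806579  0.29726331  0.41486561  2.03608894 -0.15982493  0.83853948
 -0.66955603] 2.85
```

View pics/w5.png

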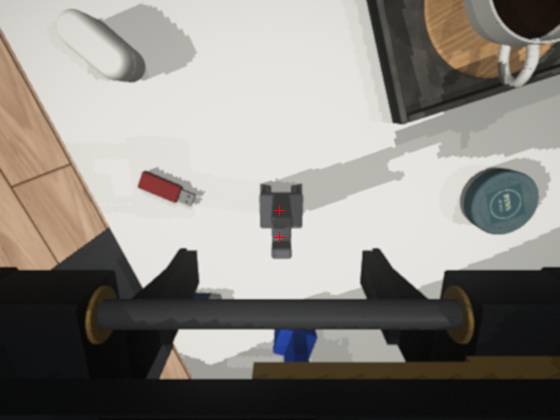

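The tool is squarely above the clip: its tab projects at (281,238) with the markers on it, and the saddle is square in view. Descend and grip.

Emit:
{"name": "drive_tool", "arguments": {"motion": [{"grip": 0,"tx": 0,"ty": 0,"tz": 0.02,"wx": 0,"wy": 0,"wz": 0},{"grip": 0,"tx": 0,"ty": 0,"tz": 0.045,"wx": 0,"wy": 0,"wz": 0},{"grip": 0,"tx": 0,"ty": 0,"tz": 0.07,"wx": 0,"wy": 0,"wz": 0},{"grip": 0,"tx": 0,"ty": 0,"tz": 0.085,"wx": 0,"wy": 0,"wz": 0},{"grip": 0,"tx": 0,"ty": 0,"tz": 0.091,"wx": 0,"wy": 0,"wz": 0},{"grip": 0,"tx": 0,"ty": 0,"tz": 0.091,"wx": 0,"wy": 0,"wz": 0},{"grip": 0.6,"tx": 0,"ty": 0,"tz": 0.091,"wx": 0,"wy": 0,"wz": 0},{"grip": 1,"tx": 0,"ty": 0,"tz": 0.091,"wx": 0,"wy": 0,"wz": 0},{"grip": 1,"tx": 0,"ty": 0,"tz": 0.091,"wx": 0,"wy": 0,"wz": 0},{"grip": 1,"tx": 0,"ty": 0,"tz": 0.091,"wx": 0,"wy": 0,"wz": 0},{"grip": 1,"tx": 0,"ty": 0,"tz": 0.091,"wx": 0,"wy": 0,"wz": 0},{"grip": 1,"tx": 0,"ty": 0,"tz": 0.091,"wx": 0,"wy": 0,"wz": 0}], "grip_force": 40}}

```text
clock: 3.9
tcp_pos: [465.2, 197.5, 52.0]
ee_rot: [3.141, -0.001, 1.222]
contact_force: [-0.3, 0.6, 0.2]
width: 54.9
finger_force: 0.0
```

Emit:
{"name": "drive_tool", "arguments": {"motion": [{"grip": 1,"tx": 0,"ty": 0,"tz": 0,"wx": 0,"wy": 0,"wz": 0},{"grip": 1,"tx": 0,"ty": 0,"tz": 0,"wx": 0,"wy": 0,"wz": 0},{"grip": 1,"tx": 0,"ty": 0,"tz": 0,"wx": 0,"wy": 0,"wz": 0},{"grip": 1,"tx": 0,"ty": 0,"tz": 0,"wx": 0,"wy": 0,"wz": 0}]}}

```text
clock: 4.23
tcp_pos: [465.0, 197.3, 51.5]
ee_rot: [-3.142, -0.0, 1.222]
contact_force: [-0.0, 0.4, -0.4]
width: 28.1
finger_force: 0.0
```

Emit:
{"name": "drive_tool", "arguments": {"motion": [{"grip": 1,"tx": 0,"ty": 0,"tz": 0,"wx": 0,"wy": 0,"wz": 0},{"grip": 1,"tx": 0,"ty": 0,"tz": 0,"wx": 0,"wy": 0,"wz": 0},{"grip": 1,"tx": 0,"ty": 0,"tz": 0,"wx": 0,"wy": 0,"wz": 0},{"grip": 1,"tx": 0,"ty": 0,"tz": 0,"wx": 0,"wy": 0,"wz": 0},{"grip": 1,"tx": 0,"ty": 0,"tz": 0,"wx": 0,"wy": 0,"wz": 0},{"grip": 1,"tx": 0,"ty": 0,"tz": 0,"wx": 0,"wy": 0,"wz": 0},{"grip": 1,"tx": 0,"ty": 0,"tz": 0,"wx": 0,"wy": 0,"wz": 0}]}}

```text
clock: 4.82
tcp_pos: [465.0, 197.3, 51.5]
ee_rot: [-3.141, 0.0, 1.222]
contact_force: [-0.7, 0.0, -1.8]
width: 13.7
finger_force: 40.0
```

Emit:
{"name": "drive_tool", "arguments": {"motion": [{"grip": 1,"tx": 0,"ty": 0,"tz": -0.03,"wx": 0,"wy": 0,"wz": 0},{"grip": 1,"tx": 0,"ty": 0,"tz": -0.07,"wx": 0,"wy": 0,"wz": 0},{"grip": 1,"tx": 0,"ty": 0,"tz": -0.11,"wx": 0,"wy": 0,"wz": 0},{"grip": 1,"tx": -0.01,"ty": 0.01,"tz": -0.15,"wx": 0,"wy": 0,"wz": -0.03},{"grip": 1,"tx": -0.042,"ty": 0.032,"tz": -0.15,"wx": 0,"wy": 0,"wz": -0.09},{"grip": 1,"tx": -0.074,"ty": 0.054,"tz": -0.15,"wx": 0,"wy": 0,"wz": -0.15},{"grip": 1,"tx": -0.106,"ty": 0.077,"tz": -0.15,"wx": 0,"wy": 0,"wz": -0.21},{"grip": 1,"tx": -0.138,"ty": 0.1,"tz": -0.15,"wx": 0,"wy": 0,"wz": -0.27},{"grip": 1,"tx": -0.17,"ty": 0.124,"tz": -0.15,"wx": 0,"wy": 0,"wz": -0.33},{"grip": 1,"tx": -0.203,"ty": 0.148,"tz": -0.15,"wx": 0,"wy": 0,"wz": -0.4},{"grip": 1,"tx": -0.236,"ty": 0.172,"tz": -0.15,"wx": 0,"wy": 0,"wz": -0.46},{"grip": 1,"tx": -0.268,"ty": 0.195,"tz": -0.15,"wx": 0,"wy": 0,"wz": -0.52}]}}

```text
clock: 5.82
tcp_pos: [556.7, -123.3, 201.5]
ee_rot: [3.141, -0.0, 1.745]
contact_force: [0.6, 0.5, -0.7]
width: 13.9
finger_force: 40.0
```

Emit:
{"name": "drive_tool", "arguments": {"motion": [{"grip": 1,"tx": -0.015,"ty": 0.039,"tz": 0,"wx": 0,"wy": 0,"wz": -0.058},{"grip": 1,"tx": -0.015,"ty": 0.039,"tz": 0,"wx": 0,"wy": 0,"wz": -0.058},{"grip": 1,"tx": -0.015,"ty": 0.039,"tz": 0,"wx": 0,"wy": 0,"wz": -0.058},{"grip": 1,"tx": -0.015,"ty": 0.039,"tz": 0,"wx": 0,"wy": 0,"wz": -0.058},{"grip": 1,"tx": -0.015,"ty": 0.039,"tz": 0,"wx": 0,"wy": 0,"wz": -0.058},{"grip": 1,"tx": -0.015,"ty": 0.039,"tz": 0,"wx": 0,"wy": 0,"wz": -0.058},{"grip": 1,"tx": -0.015,"ty": 0.039,"tz": 0,"wx": 0,"wy": 0,"wz": -0.058},{"grip": 1,"tx": -0.015,"ty": 0.039,"tz": 0,"wx": 0,"wy": 0,"wz": -0.058}]}}

```text
clock: 6.48
tcp_pos: [597.3, -128.8, 201.9]
ee_rot: [3.141, -0.0, 1.801]
contact_force: [0.2, -1.3, -0.5]
width: 13.7
finger_force: 40.0
```

Run:
```python
from h import *
M=model('wrist');s=monitor.observe();print(s['tcp_pos'],s['ee_rot'],s['joint_positions'],s['clock'],s['width'],s['qvel'].round(3))
im=np.ascontiguousarray(eyes.capture('wrist')[:,:,::-1]);np.save('pics/w6.npy',im)
cv2.imwrite('pics/w6.png',cv2.resize(im,(800,600)))
```

```text
[ 597.29745972 -128.78189189  201.90283989] [ 3.14103945e+00 -3.60311683e-04  1.80051602e+00] [-0.22024454  0.40685     0.48858818  1.73968958 -0.2166785   1.04829377
  0.57298183] 6.4833 13.669403757367997 [ 0.002  0.004  0.001 -0.005  0.001 -0.     0.002]
```

View pics/w6.png

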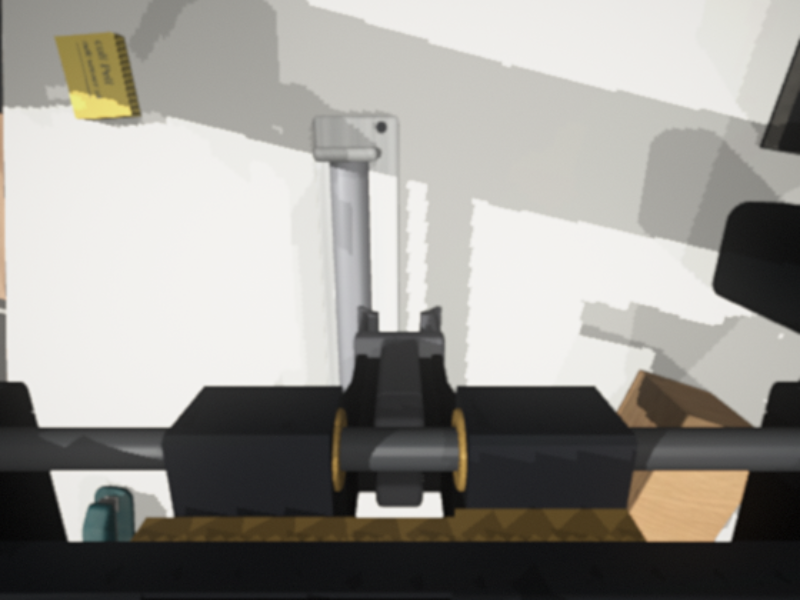

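The clip is held. The tube runs from about (350,165) to (356,330) in this 800×600 view, left of the clip's arms (368/432,320), and the plain bracket's top is at (345,155). I misplaced the shift in the turned frame, so I'm about 25 mm off in rail x. I'll measure the tube edges numerically.

Run:
```python
from h import *
im=np.load('pics/w6.npy');g=cv2.cvtColor(im,cv2.COLOR_BGR2GRAY)
for r in(120,135,150,165,180,195,210):print(r,g[r-1:r+2,218:290:2].mean(0).astype(int).tolist())
```

```text
120 [235, 224, 225, 222, 221, 228, 207, 163, 173, 191, 203, 190, 172, 162, 149, 139, 129, 118, 108, 101, 185, 229, 218, 216, 205, 201, 196, 201, 203, 196, 180, 197, 202, 202, 202, 202]
135 [229, 228, 224, 222, 219, 224, 218, 169, 178, 196, 210, 204, 194, 188, 184, 175, 161, 143, 125, 110, 189, 243, 241, 241, 241, 241, 241, 241, 242, 237, 194, 198, 203, 202, 226, 241]
150 [229, 229, 227, 221, 217, 220, 225, 185, 172, 183, 192, 188, 178, 168, 171, 180, 166, 147, 130, 114, 148, 240, 240, 241, 241, 242, 242, 242, 242, 238, 193, 196, 203, 202, 227, 242]
165 [229, 229, 229, 226, 216, 217, 223, 206, 169, 180, 187, 188, 179, 171, 174, 184, 173, 153, 132, 117, 138, 240, 240, 240, 241, 242, 242, 242, 242, 238, 197, 197, 204, 203, 227, 242]
180 [230, 230, 229, 224, 219, 213, 220, 215, 172, 183, 196, 201, 197, 192, 188, 186, 177, 158, 136, 121, 128, 238, 240, 240, 241, 241, 241, 242, 242, 239, 199, 198, 204, 203, 228, 242]
195 [230, 230, 229, 225, 220, 214, 216, 221, 190, 176, 192, 199, 198, 193, 190, 189, 182, 164, 140, 123, 114, 212, 242, 239, 240, 241, 242, 242, 242, 240, 203, 198, 204, 204, 229, 242]
210 [230, 229, 229, 229, 221, 216, 213, 220, 208, 172, 188, 196, 197, 194, 190, 188, 185, 170, 145, 125, 112, 201, 242, 239, 241, 241, 242, 241, 242, 240, 202, 196, 203, 205, 232, 242]
```

Run:
```python
from h import *
np.set_printoptions(precision=2,suppress=True)
M=model('wrist');s=monitor.observe();print(s['tcp_pos'])
R=Ro.from_euler('xyz',s['ee_rot']).as_matrix()
L=[(230.5,120),(232.6,165),(234.7,210)];Q=[(257.6,120),(258.6,165),(259.3,210)]
for z in(59,66,73):
  c=[]
  for l,q in zip(L,Q):
    a=R.T@(atz(M,l,z)-s['tcp_pos']);b=R.T@(atz(M,q,z)-s['tcp_pos']);c.append((*((a+b)/2)[:2],(b-a)[1]))
  c=np.array(c);k=np.polyfit(c[:,0],c[:,1],1);print('z',z,'width',c[:,2],'slope',k[0],'y at tool x=0,-30:',np.polyval(k,[0,-30]))
p=[R.T@(atz(M,x,88)-s['tcp_pos']) for x in((318/1.4286,155/1.4286),(380/1.4286,155/1.4286))];print('plate top',p)
```

```text
[ 597.35 -128.89  201.85]
z 59 width [23.78 23.75 23.42] slope -0.003051908551180435 y at tool x=0,-30: [-30.4  -30.31]
z 66 width [23.24 23.2  22.89] slope -0.0030519085511801144 y at tool x=0,-30: [-29.7  -29.61]
z 73 width [22.69 22.66 22.35] slope -0.0030519085511801023 y at tool x=0,-30: [-29.   -28.91]
plate top [array([ 79.05, -44.33, 113.85]), array([ 79.08, -10.2 , 113.87])]
```

Emit:
{"name": "drive_tool", "arguments": {"motion": [{"grip": 1,"tx": -0.012,"ty": -0.012,"tz": 0,"wx": 0,"wy": 0,"wz": 0},{"grip": 1,"tx": -0.025,"ty": -0.025,"tz": 0.01,"wx": 0,"wy": 0,"wz": 0},{"grip": 1,"tx": -0.03,"ty": -0.0295,"tz": 0.03,"wx": 0,"wy": 0,"wz": 0},{"grip": 1,"tx": -0.03,"ty": -0.0295,"tz": 0.048,"wx": 0,"wy": 0,"wz": 0},{"grip": 1,"tx": -0.03,"ty": -0.0295,"tz": 0.055,"wx": 0,"wy": 0,"wz": 0},{"grip": 1,"tx": -0.03,"ty": -0.0295,"tz": 0.055,"wx": 0,"wy": 0,"wz": 0},{"grip": 1,"tx": -0.03,"ty": -0.0295,"tz": 0.055,"wx": 0,"wy": 0,"wz": 0},{"grip": 1,"tx": -0.03,"ty": -0.0295,"tz": 0.055,"wx": 0,"wy": 0,"wz": 0},{"grip": 1,"tx": -0.03,"ty": -0.0295,"tz": 0.055,"wx": 0,"wy": 0,"wz": 0},{"grip": 1,"tx": -0.03,"ty": -0.0295,"tz": 0.055,"wx": 0,"wy": 0,"wz": 0}]}}

```text
clock: 7.37
tcp_pos: [576.4, -165.2, 147.5]
ee_rot: [3.14, 0.001, 1.8]
contact_force: [0.5, 0.7, 0.2]
width: 13.4
finger_force: 40.0
```

Run:
```python
from h import *
M=model('wrist');s=monitor.observe();print(s['tcp_pos'],s['ee_rot'],s['clock'],s['contact_force'])
im=np.ascontiguousarray(eyes.capture('wrist')[:,:,::-1]);np.save('pics/w7.npy',im)
cv2.imwrite('pics/w7.png',cv2.resize(im[60:300,170:390],(733,600*4//3//1)[:2] if 0 else (550,600),interpolation=cv2.INTER_CUBIC))
g=cv2.cvtColor(im,cv2.COLOR_BGR2GRAY)
for r in(80,110,140,170,200):print(r,g[r-1:r+2,250:310:2].mean(0).astype(int).tolist())
```

```text
[ 576.41408019 -165.1807311   147.455709  ] [3.13990859e+00 5.04237379e-04 1.80033717e+00] 7.3667 [0.54038954 0.69995798 0.20816258]
80 [184, 178, 161, 177, 162, 138, 106, 99, 101, 99, 104, 101, 104, 114, 126, 122, 119, 123, 121, 111, 106, 100, 152, 193, 189, 190, 190, 195, 199, 198]
110 [219, 224, 224, 233, 234, 186, 158, 168, 180, 194, 204, 188, 174, 175, 184, 178, 169, 158, 145, 131, 118, 111, 208, 240, 238, 239, 238, 238, 238, 238]
140 [215, 220, 224, 233, 235, 218, 154, 168, 177, 185, 193, 185, 175, 185, 185, 182, 173, 161, 147, 131, 119, 117, 220, 240, 239, 239, 239, 239, 239, 235]
170 [211, 215, 222, 234, 235, 231, 166, 165, 174, 181, 185, 180, 174, 185, 187, 185, 176, 164, 148, 131, 118, 127, 236, 239, 239, 239, 240, 240, 240, 223]
200 [209, 212, 217, 221, 228, 233, 179, 161, 172, 178, 180, 177, 172, 166, 160, 153, 144, 133, 135, 129, 114, 135, 237, 240, 240, 239, 239, 240, 238, 204]
```

View pics/w7.png

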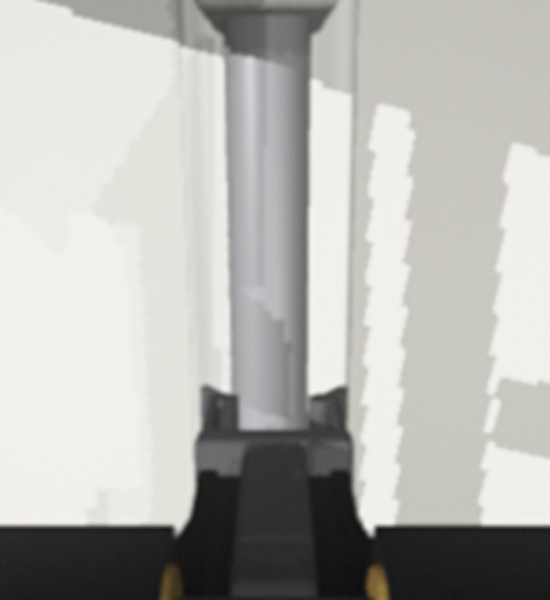

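The clip hangs over the tube. The tube is centred at native column 277.3 (crop 268–271) and the clip arms at 280 (crop 275), so I shift ty by −1.5 mm. Then down.

Emit:
{"name": "drive_tool", "arguments": {"motion": [{"grip": 1,"tx": 0,"ty": -0.0015,"tz": 0.008,"wx": 0,"wy": 0,"wz": 0},{"grip": 1,"tx": 0,"ty": -0.0015,"tz": 0.016,"wx": 0,"wy": 0,"wz": 0},{"grip": 1,"tx": 0,"ty": -0.0015,"tz": 0.02,"wx": 0,"wy": 0,"wz": 0},{"grip": 1,"tx": 0,"ty": -0.0015,"tz": 0.02,"wx": 0,"wy": 0,"wz": 0},{"grip": 1,"tx": 0,"ty": -0.0015,"tz": 0.02,"wx": 0,"wy": 0,"wz": 0},{"grip": 1,"tx": 0,"ty": -0.0015,"tz": 0.02,"wx": 0,"wy": 0,"wz": 0},{"grip": 1,"tx": 0,"ty": -0.0015,"tz": 0.02,"wx": 0,"wy": 0,"wz": 0},{"grip": 1,"tx": 0,"ty": -0.0015,"tz": 0.02,"wx": 0,"wy": 0,"wz": 0}]}}

```text
clock: 8.08
tcp_pos: [574.5, -165.7, 126.8]
ee_rot: [3.141, 0.0, 1.8]
contact_force: [0.4, 0.1, 0.2]
width: 13.7
finger_force: 40.0
```

Emit:
{"name": "drive_tool", "arguments": {"motion": [{"grip": 1,"tx": 0,"ty": 0,"tz": 0.001,"wx": 0,"wy": 0,"wz": 0},{"grip": 1,"tx": 0,"ty": 0,"tz": 0.002,"wx": 0,"wy": 0,"wz": 0},{"grip": 1,"tx": 0,"ty": 0,"tz": 0.003,"wx": 0,"wy": 0,"wz": 0},{"grip": 1,"tx": 0,"ty": 0,"tz": 0.004,"wx": 0,"wy": 0,"wz": 0},{"grip": 1,"tx": 0,"ty": 0,"tz": 0.004,"wx": 0,"wy": 0,"wz": 0}]}}

```text
clock: 8.5
tcp_pos: [574.1, -165.5, 122.2]
ee_rot: [-3.141, -0.0, 1.8]
contact_force: [-0.0, 0.2, -0.6]
width: 14.1
finger_force: 40.0
```

Emit:
{"name": "drive_tool", "arguments": {"motion": [{"grip": 1,"tx": 0,"ty": 0,"tz": 0.001,"wx": 0,"wy": 0,"wz": 0},{"grip": 1,"tx": 0,"ty": 0,"tz": 0.002,"wx": 0,"wy": 0,"wz": 0},{"grip": 1,"tx": 0,"ty": 0,"tz": 0.003,"wx": 0,"wy": 0,"wz": 0},{"grip": 1,"tx": 0,"ty": 0,"tz": 0.004,"wx": 0,"wy": 0,"wz": 0},{"grip": 1,"tx": 0,"ty": 0,"tz": 0.004,"wx": 0,"wy": 0,"wz": 0}]}}

```text
clock: 8.92
tcp_pos: [574.0, -165.6, 118.2]
ee_rot: [-3.141, -0.0, 1.8]
contact_force: [-0.1, -1.2, -0.4]
width: 13.6
finger_force: 40.0
```

Emit:
{"name": "drive_tool", "arguments": {"motion": [{"grip": 1,"tx": 0,"ty": 0,"tz": 0.001,"wx": 0,"wy": 0,"wz": 0},{"grip": 1,"tx": 0,"ty": 0,"tz": 0.002,"wx": 0,"wy": 0,"wz": 0},{"grip": 1,"tx": 0,"ty": 0,"tz": 0.003,"wx": 0,"wy": 0,"wz": 0},{"grip": 1,"tx": 0,"ty": 0,"tz": 0.003,"wx": 0,"wy": 0,"wz": 0}]}}

```text
clock: 9.25
tcp_pos: [574.1, -165.5, 115.2]
ee_rot: [-3.141, -0.0, 1.8]
contact_force: [0.1, 0.4, -0.0]
width: 13.9
finger_force: 40.0
```

Emit:
{"name": "drive_tool", "arguments": {"motion": [{"grip": 1,"tx": 0,"ty": 0,"tz": 0.001,"wx": 0,"wy": 0,"wz": 0},{"grip": 1,"tx": 0,"ty": 0,"tz": 0.002,"wx": 0,"wy": 0,"wz": 0},{"grip": 1,"tx": 0,"ty": 0,"tz": 0.003,"wx": 0,"wy": 0,"wz": 0},{"grip": 1,"tx": 0,"ty": 0,"tz": 0.003,"wx": 0,"wy": 0,"wz": 0}]}}

```text
clock: 9.58
tcp_pos: [574.5, -165.6, 112.5]
ee_rot: [3.141, 0.0, 1.8]
contact_force: [0.9, 0.8, -1.8]
width: 13.7
finger_force: 40.0
```

Emit:
{"name": "drive_tool", "arguments": {"motion": [{"grip": 1,"tx": 0,"ty": 0,"tz": 0.001,"wx": 0,"wy": 0,"wz": 0},{"grip": 1,"tx": 0,"ty": 0,"tz": 0.002,"wx": 0,"wy": 0,"wz": 0},{"grip": 1,"tx": 0,"ty": 0,"tz": 0.002,"wx": 0,"wy": 0,"wz": 0}]}}

```text
clock: 9.83
tcp_pos: [575.1, -165.6, 111.4]
ee_rot: [3.14, 0.0, 1.8]
contact_force: [-0.3, 0.9, 4.8]
width: 13.8
finger_force: 40.0
```

Emit:
{"name": "drive_tool", "arguments": {"motion": [{"grip": 1,"tx": 0,"ty": 0.0005,"tz": 0.001,"wx": 0,"wy": 0,"wz": 0},{"grip": 1,"tx": 0,"ty": 0.001,"tz": 0.002,"wx": 0,"wy": 0,"wz": 0},{"grip": 1,"tx": 0,"ty": 0.001,"tz": 0.002,"wx": 0,"wy": 0,"wz": 0}]}}

```text
clock: 10.08
tcp_pos: [575.8, -165.8, 110.5]
ee_rot: [3.14, -0.0, 1.8]
contact_force: [-3.5, 1.0, 12.0]
width: 13.2
finger_force: 40.0
```

Emit:
{"name": "drive_tool", "arguments": {"motion": [{"grip": 1,"tx": 0,"ty": 0,"tz": 0.001,"wx": 0,"wy": 0,"wz": 0},{"grip": 1,"tx": 0,"ty": 0,"tz": 0.002,"wx": 0,"wy": 0,"wz": 0},{"grip": 1,"tx": 0,"ty": 0,"tz": 0.002,"wx": 0,"wy": 0,"wz": 0}]}}

```text
clock: 10.33
tcp_pos: [576.0, -166.1, 109.2]
ee_rot: [3.139, 0.0, 1.8]
contact_force: [-2.2, 1.6, 15.6]
width: 13.5
finger_force: 40.0
```

Emit:
{"name": "drive_tool", "arguments": {"motion": [{"grip": 1,"tx": 0,"ty": -0.001,"tz": 0.0005,"wx": 0,"wy": 0,"wz": 0},{"grip": 1,"tx": 0,"ty": -0.001,"tz": 0.001,"wx": 0,"wy": 0,"wz": 0},{"grip": 1,"tx": 0,"ty": -0.001,"tz": 0.001,"wx": 0,"wy": 0,"wz": 0}]}}

```text
clock: 10.58
tcp_pos: [575.7, -166.3, 108.4]
ee_rot: [3.138, 0.001, 1.8]
contact_force: [-2.4, 0.7, 14.8]
width: 14.0
finger_force: 40.0
```

Emit:
{"name": "drive_tool", "arguments": {"motion": [{"grip": 1,"tx": 0,"ty": 0,"tz": 0.0005,"wx": 0,"wy": 0,"wz": 0},{"grip": 1,"tx": 0,"ty": 0,"tz": 0.001,"wx": 0,"wy": 0,"wz": 0},{"grip": 1,"tx": 0,"ty": 0,"tz": 0.001,"wx": 0,"wy": 0,"wz": 0}]}}

```text
clock: 10.83
tcp_pos: [575.8, -166.5, 107.2]
ee_rot: [3.138, 0.001, 1.8]
contact_force: [-1.3, 0.7, 12.4]
width: 14.0
finger_force: 40.0
```

Emit:
{"name": "drive_tool", "arguments": {"motion": [{"grip": 1,"tx": 0,"ty": 0,"tz": 0.001,"wx": 0,"wy": 0,"wz": 0},{"grip": 1,"tx": 0,"ty": 0,"tz": 0.002,"wx": 0,"wy": 0,"wz": 0},{"grip": 1,"tx": 0,"ty": 0,"tz": 0.002,"wx": 0,"wy": 0,"wz": 0}]}}

```text
clock: 11.08
tcp_pos: [575.7, -166.7, 104.8]
ee_rot: [3.138, 0.002, 1.8]
contact_force: [-2.4, -0.2, 10.6]
width: 13.7
finger_force: 40.0
```

Emit:
{"name": "drive_tool", "arguments": {"motion": [{"grip": 1,"tx": 0,"ty": 0,"tz": 0.001,"wx": 0,"wy": 0,"wz": 0},{"grip": 1,"tx": 0,"ty": 0,"tz": 0.002,"wx": 0,"wy": 0,"wz": 0},{"grip": 1,"tx": 0,"ty": 0,"tz": 0.002,"wx": 0,"wy": 0,"wz": 0}]}}

```text
clock: 11.33
tcp_pos: [575.4, -166.7, 102.0]
ee_rot: [3.139, 0.002, 1.8]
contact_force: [0.5, -0.4, 5.9]
width: 13.9
finger_force: 40.0
```

Emit:
{"name": "drive_tool", "arguments": {"motion": [{"grip": 1,"tx": 0,"ty": 0,"tz": 0.001,"wx": 0,"wy": 0,"wz": 0},{"grip": 1,"tx": 0,"ty": 0,"tz": 0.002,"wx": 0,"wy": 0,"wz": 0},{"grip": 1,"tx": 0,"ty": 0,"tz": 0.002,"wx": 0,"wy": 0,"wz": 0}]}}

```text
clock: 11.58
tcp_pos: [575.1, -166.5, 99.1]
ee_rot: [3.14, 0.002, 1.8]
contact_force: [2.1, -1.7, 0.7]
width: 13.8
finger_force: 40.0
```

Emit:
{"name": "drive_tool", "arguments": {"motion": [{"grip": 1,"tx": 0,"ty": 0,"tz": 0.001,"wx": 0,"wy": 0,"wz": 0},{"grip": 1,"tx": 0,"ty": 0,"tz": 0.002,"wx": 0,"wy": 0,"wz": 0},{"grip": 1,"tx": 0,"ty": 0,"tz": 0.002,"wx": 0,"wy": 0,"wz": 0}]}}

```text
clock: 11.83
tcp_pos: [574.5, -165.7, 95.9]
ee_rot: [3.141, 0.001, 1.8]
contact_force: [3.1, -1.9, -3.0]
width: 13.7
finger_force: 40.0
```

Emit:
{"name": "drive_tool", "arguments": {"motion": [{"grip": 1,"tx": 0,"ty": 0,"tz": 0.0005,"wx": 0,"wy": 0,"wz": 0},{"grip": 1,"tx": 0,"ty": 0,"tz": 0.001,"wx": 0,"wy": 0,"wz": 0},{"grip": 1,"tx": 0,"ty": 0,"tz": 0.001,"wx": 0,"wy": 0,"wz": 0}]}}

```text
clock: 12.08
tcp_pos: [574.3, -165.3, 94.9]
ee_rot: [-3.141, -0.0, 1.8]
contact_force: [4.5, -1.8, -4.6]
width: 13.7
finger_force: 40.0
```

Emit:
{"name": "drive_tool", "arguments": {"motion": [{"grip": 1,"tx": 0,"ty": 0.0005,"tz": 0.0005,"wx": 0,"wy": 0,"wz": 0},{"grip": 1,"tx": 0,"ty": 0.001,"tz": 0.001,"wx": 0,"wy": 0,"wz": 0},{"grip": 1,"tx": 0,"ty": 0.001,"tz": 0.001,"wx": 0,"wy": 0,"wz": 0}]}}

```text
clock: 12.33
tcp_pos: [574.8, -165.0, 94.2]
ee_rot: [-3.141, -0.001, 1.8]
contact_force: [2.5, -0.7, -3.9]
width: 13.7
finger_force: 40.0
```

Emit:
{"name": "drive_tool", "arguments": {"motion": [{"grip": 1,"tx": 0,"ty": 0,"tz": 0.0005,"wx": 0,"wy": 0,"wz": 0},{"grip": 1,"tx": 0,"ty": 0,"tz": 0.001,"wx": 0,"wy": 0,"wz": 0},{"grip": 1,"tx": 0,"ty": 0,"tz": 0.001,"wx": 0,"wy": 0,"wz": 0}]}}

```text
clock: 12.58
tcp_pos: [574.8, -165.1, 94.1]
ee_rot: [-3.141, -0.001, 1.8]
contact_force: [-0.3, 1.8, 3.9]
width: 13.8
finger_force: 40.0
```

Emit:
{"name": "drive_tool", "arguments": {"motion": [{"grip": 1,"tx": 0,"ty": 0,"tz": 0.0005,"wx": 0,"wy": 0,"wz": 0},{"grip": 1,"tx": 0,"ty": 0,"tz": 0.001,"wx": 0,"wy": 0,"wz": 0},{"grip": 1,"tx": 0,"ty": 0,"tz": 0.001,"wx": 0,"wy": 0,"wz": 0}]}}

```text
clock: 12.83
tcp_pos: [574.9, -165.1, 94.1]
ee_rot: [-3.141, -0.002, 1.8]
contact_force: [-3.7, 2.0, 10.8]
width: 13.7
finger_force: 40.0
```

Force rises again with z stuck at 94.1, so the clip is home. Relax the press and start the slide.

Emit:
{"name": "drive_tool", "arguments": {"motion": [{"grip": 1,"tx": 0,"ty": 0,"tz": -0.001,"wx": 0,"wy": 0,"wz": 0},{"grip": 1,"tx": 0,"ty": 0,"tz": -0.0015,"wx": 0,"wy": 0,"wz": 0},{"grip": 1,"tx": 0,"ty": 0,"tz": -0.0015,"wx": 0,"wy": 0,"wz": 0},{"grip": 1,"tx": 0,"ty": 0,"tz": -0.0015,"wx": 0,"wy": 0,"wz": 0},{"grip": 1,"tx": 0,"ty": 0,"tz": -0.0015,"wx": 0,"wy": 0,"wz": 0}]}}

```text
clock: 13.25
tcp_pos: [574.8, -165.0, 94.1]
ee_rot: [-3.141, -0.001, 1.8]
contact_force: [-1.7, 2.5, 5.6]
width: 13.8
finger_force: 40.0
```

Emit:
{"name": "drive_tool", "arguments": {"motion": [{"grip": 1,"tx": -0.002,"ty": 0,"tz": 0,"wx": 0,"wy": 0,"wz": 0},{"grip": 1,"tx": -0.006,"ty": 0,"tz": 0,"wx": 0,"wy": 0,"wz": 0},{"grip": 1,"tx": -0.01,"ty": 0,"tz": 0,"wx": 0,"wy": 0,"wz": 0},{"grip": 1,"tx": -0.014,"ty": 0,"tz": 0,"wx": 0,"wy": 0,"wz": 0},{"grip": 1,"tx": -0.018,"ty": 0,"tz": 0,"wx": 0,"wy": 0,"wz": 0},{"grip": 1,"tx": -0.022,"ty": 0,"tz": 0,"wx": 0,"wy": 0,"wz": 0},{"grip": 1,"tx": -0.026,"ty": 0,"tz": 0,"wx": 0,"wy": 0,"wz": 0},{"grip": 1,"tx": -0.03,"ty": 0,"tz": 0,"wx": 0,"wy": 0,"wz": 0}]}}

```text
clock: 13.92
tcp_pos: [581.2, -189.5, 94.1]
ee_rot: [-3.14, -0.009, 1.802]
contact_force: [-4.7, 10.4, 10.1]
width: 13.9
finger_force: 40.0
```

Emit:
{"name": "drive_tool", "arguments": {"motion": [{"grip": 1,"tx": -0.002,"ty": 0,"tz": -0.0005,"wx": 0,"wy": 0,"wz": 0},{"grip": 1,"tx": -0.005,"ty": -0.0003,"tz": -0.001,"wx": 0,"wy": 0,"wz": 0},{"grip": 1,"tx": -0.008,"ty": -0.0003,"tz": -0.001,"wx": 0,"wy": 0,"wz": 0},{"grip": 1,"tx": -0.011,"ty": -0.0003,"tz": -0.001,"wx": 0,"wy": 0,"wz": 0},{"grip": 1,"tx": -0.014,"ty": -0.0003,"tz": -0.001,"wx": 0,"wy": 0,"wz": 0},{"grip": 1,"tx": -0.017,"ty": -0.0003,"tz": -0.001,"wx": 0,"wy": 0,"wz": 0},{"grip": 1,"tx": -0.02,"ty": -0.0003,"tz": -0.001,"wx": 0,"wy": 0,"wz": 0},{"grip": 1,"tx": -0.023,"ty": -0.0003,"tz": -0.001,"wx": 0,"wy": 0,"wz": 0},{"grip": 1,"tx": -0.026,"ty": -0.0003,"tz": -0.001,"wx": 0,"wy": 0,"wz": 0},{"grip": 1,"tx": -0.029,"ty": -0.0003,"tz": -0.001,"wx": 0,"wy": 0,"wz": 0}]}}

```text
clock: 14.75
tcp_pos: [587.7, -217.9, 94.2]
ee_rot: [-3.14, -0.008, 1.802]
contact_force: [-3.0, 8.3, 4.3]
width: 13.3
finger_force: 40.0
```

Emit:
{"name": "drive_tool", "arguments": {"motion": [{"grip": 1,"tx": -0.002,"ty": 0,"tz": 0,"wx": 0,"wy": 0,"wz": 0},{"grip": 1,"tx": -0.004,"ty": 0,"tz": 0,"wx": 0,"wy": 0,"wz": 0},{"grip": 1,"tx": -0.006,"ty": 0,"tz": 0,"wx": 0,"wy": 0,"wz": 0},{"grip": 1,"tx": -0.008,"ty": 0,"tz": 0,"wx": 0,"wy": 0,"wz": 0},{"grip": 1,"tx": -0.01,"ty": 0,"tz": 0,"wx": 0,"wy": 0,"wz": 0},{"grip": 1,"tx": -0.012,"ty": 0,"tz": 0,"wx": 0,"wy": 0,"wz": 0},{"grip": 1,"tx": -0.014,"ty": 0,"tz": 0,"wx": 0,"wy": 0,"wz": 0},{"grip": 1,"tx": -0.016,"ty": 0,"tz": 0,"wx": 0,"wy": 0,"wz": 0}]}}

```text
clock: 15.42
tcp_pos: [591.4, -233.3, 94.1]
ee_rot: [-3.14, -0.009, 1.802]
contact_force: [-1.7, 8.3, 4.7]
width: 13.7
finger_force: 40.0
```

Emit:
{"name": "drive_tool", "arguments": {"motion": [{"grip": 1,"tx": -0.001,"ty": 0,"tz": 0,"wx": 0,"wy": 0,"wz": 0},{"grip": 1,"tx": -0.002,"ty": 0,"tz": 0,"wx": 0,"wy": 0,"wz": 0},{"grip": 1,"tx": -0.003,"ty": 0,"tz": 0,"wx": 0,"wy": 0,"wz": 0},{"grip": 1,"tx": -0.004,"ty": 0,"tz": 0,"wx": 0,"wy": 0,"wz": 0},{"grip": 1,"tx": -0.005,"ty": 0,"tz": 0,"wx": 0,"wy": 0,"wz": 0},{"grip": 1,"tx": -0.006,"ty": 0,"tz": 0,"wx": 0,"wy": 0,"wz": 0},{"grip": 1,"tx": -0.007,"ty": 0,"tz": 0,"wx": 0,"wy": 0,"wz": 0},{"grip": 1,"tx": -0.008,"ty": 0,"tz": 0,"wx": 0,"wy": 0,"wz": 0},{"grip": 1,"tx": -0.009,"ty": 0,"tz": 0,"wx": 0,"wy": 0,"wz": 0},{"grip": 1,"tx": -0.01,"ty": 0,"tz": 0,"wx": 0,"wy": 0,"wz": 0}]}}

```text
clock: 16.25
tcp_pos: [593.7, -243.0, 94.1]
ee_rot: [-3.14, -0.009, 1.802]
contact_force: [-2.6, 9.0, 6.1]
width: 13.6
finger_force: 40.0
```

Emit:
{"name": "drive_tool", "arguments": {"motion": [{"grip": 1,"tx": -0.001,"ty": 0,"tz": 0,"wx": 0,"wy": 0,"wz": 0},{"grip": 1,"tx": -0.002,"ty": 0,"tz": 0,"wx": 0,"wy": 0,"wz": 0},{"grip": 1,"tx": -0.003,"ty": 0,"tz": 0,"wx": 0,"wy": 0,"wz": 0},{"grip": 1,"tx": -0.003,"ty": 0,"tz": 0,"wx": 0,"wy": 0,"wz": 0}]}}

```text
clock: 16.58
tcp_pos: [594.4, -246.2, 94.1]
ee_rot: [-3.14, -0.008, 1.802]
contact_force: [-2.3, 8.3, 6.0]
width: 13.6
finger_force: 40.0
```

Emit:
{"name": "drive_tool", "arguments": {"motion": [{"grip": 1,"tx": -0.001,"ty": 0,"tz": 0,"wx": 0,"wy": 0,"wz": 0},{"grip": 1,"tx": -0.002,"ty": 0,"tz": 0,"wx": 0,"wy": 0,"wz": 0},{"grip": 1,"tx": -0.0025,"ty": 0,"tz": 0,"wx": 0,"wy": 0,"wz": 0},{"grip": 1,"tx": -0.0025,"ty": 0,"tz": 0,"wx": 0,"wy": 0,"wz": 0}]}}

```text
clock: 16.92
tcp_pos: [595.0, -248.6, 94.1]
ee_rot: [-3.14, -0.008, 1.802]
contact_force: [-2.0, 8.1, 5.1]
width: 13.7
finger_force: 40.0
```

Emit:
{"name": "drive_tool", "arguments": {"motion": [{"grip": 1,"tx": -0.0007,"ty": 0,"tz": 0,"wx": 0,"wy": 0,"wz": 0},{"grip": 1,"tx": -0.0015,"ty": 0,"tz": 0,"wx": 0,"wy": 0,"wz": 0},{"grip": 1,"tx": -0.0015,"ty": 0,"tz": 0,"wx": 0,"wy": 0,"wz": 0}]}}

```text
clock: 17.17
tcp_pos: [595.4, -249.9, 94.1]
ee_rot: [-3.14, -0.009, 1.802]
contact_force: [-2.4, 9.4, 5.5]
width: 13.7
finger_force: 40.0
```

Emit:
{"name": "drive_tool", "arguments": {"motion": [{"grip": 1,"tx": -0.0007,"ty": 0,"tz": 0,"wx": 0,"wy": 0,"wz": 0},{"grip": 1,"tx": -0.0015,"ty": 0,"tz": 0,"wx": 0,"wy": 0,"wz": 0},{"grip": 1,"tx": -0.0015,"ty": 0,"tz": 0,"wx": 0,"wy": 0,"wz": 0}]}}

```text
clock: 17.42
tcp_pos: [595.7, -251.4, 94.1]
ee_rot: [-3.14, -0.009, 1.802]
contact_force: [-2.8, 8.3, 5.4]
width: 13.8
finger_force: 40.0
```

Emit:
{"name": "drive_tool", "arguments": {"motion": [{"grip": 1,"tx": -0.0007,"ty": 0,"tz": 0,"wx": 0,"wy": 0,"wz": 0},{"grip": 1,"tx": -0.001,"ty": 0,"tz": 0,"wx": 0,"wy": 0,"wz": 0},{"grip": 1,"tx": -0.001,"ty": 0,"tz": 0,"wx": 0,"wy": 0,"wz": 0}]}}

```text
clock: 17.67
tcp_pos: [595.8, -251.9, 94.1]
ee_rot: [-3.14, -0.01, 1.802]
contact_force: [-2.3, 9.7, 5.6]
width: 13.7
finger_force: 40.0
```

Emit:
{"name": "drive_tool", "arguments": {"motion": [{"grip": 1,"tx": -0.0005,"ty": 0,"tz": 0,"wx": 0,"wy": 0,"wz": 0},{"grip": 1,"tx": -0.001,"ty": 0,"tz": 0,"wx": 0,"wy": 0,"wz": 0},{"grip": 1,"tx": -0.001,"ty": 0,"tz": 0,"wx": 0,"wy": 0,"wz": 0}]}}

```text
clock: 17.92
tcp_pos: [595.9, -252.0, 94.1]
ee_rot: [-3.139, -0.011, 1.803]
contact_force: [-4.6, 10.4, 6.8]
width: 13.8
finger_force: 40.0
```

Emit:
{"name": "drive_tool", "arguments": {"motion": [{"grip": 1,"tx": -0.0005,"ty": 0,"tz": 0,"wx": 0,"wy": 0,"wz": 0},{"grip": 1,"tx": -0.001,"ty": 0,"tz": 0,"wx": 0,"wy": 0,"wz": 0},{"grip": 1,"tx": -0.001,"ty": 0,"tz": 0,"wx": 0,"wy": 0,"wz": 0}]}}

```text
clock: 18.17
tcp_pos: [595.9, -252.0, 94.1]
ee_rot: [-3.139, -0.013, 1.803]
contact_force: [-3.8, 12.1, 8.2]
width: 13.7
finger_force: 40.0
```

The clip has stopped at the bracket, with force up from 8 to 12 N. Ease back, then open.

Emit:
{"name": "drive_tool", "arguments": {"motion": [{"grip": 1,"tx": 0.001,"ty": 0,"tz": -0.0005,"wx": 0,"wy": 0,"wz": 0},{"grip": 1,"tx": 0.002,"ty": 0,"tz": -0.001,"wx": 0,"wy": 0,"wz": 0},{"grip": 1,"tx": 0.003,"ty": 0,"tz": -0.001,"wx": 0,"wy": 0,"wz": 0},{"grip": 1,"tx": 0.003,"ty": 0,"tz": -0.001,"wx": 0,"wy": 0,"wz": 0}]}}

```text
clock: 18.5
tcp_pos: [595.8, -251.8, 94.2]
ee_rot: [-3.14, -0.007, 1.802]
contact_force: [0.6, 6.4, -1.6]
width: 14.0
finger_force: 40.0
```

Emit:
{"name": "drive_tool", "arguments": {"motion": [{"grip": 1,"tx": 0.001,"ty": 0,"tz": 0,"wx": 0,"wy": 0,"wz": 0},{"grip": 1,"tx": 0.0015,"ty": 0,"tz": 0,"wx": 0,"wy": 0,"wz": 0},{"grip": 1,"tx": 0.0015,"ty": 0,"tz": 0,"wx": 0,"wy": 0,"wz": 0}]}}

```text
clock: 18.75
tcp_pos: [595.6, -251.8, 94.3]
ee_rot: [-3.14, -0.005, 1.801]
contact_force: [1.9, 6.0, -4.3]
width: 13.5
finger_force: 40.0
```

Emit:
{"name": "drive_tool", "arguments": {"motion": [{"grip": 0.65,"tx": 0,"ty": 0,"tz": 0,"wx": 0,"wy": 0,"wz": 0},{"grip": 0.65,"tx": 0,"ty": 0,"tz": 0,"wx": 0,"wy": 0,"wz": 0},{"grip": 0.65,"tx": 0,"ty": 0,"tz": 0,"wx": 0,"wy": 0,"wz": 0},{"grip": 0.65,"tx": 0,"ty": 0,"tz": 0,"wx": 0,"wy": 0,"wz": 0},{"grip": 0.65,"tx": 0,"ty": 0,"tz": 0,"wx": 0,"wy": 0,"wz": 0},{"grip": 0.65,"tx": 0,"ty": 0,"tz": 0,"wx": 0,"wy": 0,"wz": 0}]}}

```text
clock: 19.25
tcp_pos: [595.8, -255.7, 96.2]
ee_rot: [3.141, 0.001, 1.799]
contact_force: [0.6, 0.6, 0.5]
width: 30.2
finger_force: 0.0
```

Emit:
{"name": "drive_tool", "arguments": {"motion": [{"grip": 0.65,"tx": 0,"ty": 0,"tz": -0.02,"wx": 0,"wy": 0,"wz": 0},{"grip": 0.65,"tx": 0,"ty": 0,"tz": -0.05,"wx": 0,"wy": 0,"wz": 0},{"grip": 0.65,"tx": 0,"ty": 0,"tz": -0.08,"wx": 0,"wy": 0,"wz": 0},{"grip": 0.65,"tx": 0.02,"ty": 0,"tz": -0.11,"wx": 0,"wy": 0,"wz": 0},{"grip": 0.65,"tx": 0.02,"ty": 0,"tz": -0.13,"wx": 0,"wy": 0,"wz": 0},{"grip": 0.65,"tx": 0.02,"ty": 0,"tz": -0.13,"wx": 0,"wy": 0,"wz": 0},{"grip": 0.65,"tx": 0.02,"ty": 0,"tz": -0.13,"wx": 0,"wy": 0,"wz": 0},{"grip": 0.65,"tx": 0.02,"ty": 0,"tz": -0.13,"wx": 0,"wy": 0,"wz": 0},{"grip": 0.65,"tx": 0.02,"ty": 0,"tz": -0.13,"wx": 0,"wy": 0,"wz": 0}]}}

```text
clock: 20.0
tcp_pos: [590.4, -235.6, 224.5]
ee_rot: [-3.139, -0.001, 1.799]
contact_force: [-0.1, 0.4, 0.2]
width: 30.6
finger_force: 0.0
```

Run:
```python
from h import *
M=model('wrist');s=monitor.observe();print(s['tcp_pos'],s['ee_rot'],s['clock'])
im=np.ascontiguousarray(eyes.capture('wrist')[:,:,::-1])
sc=eyes.capture('scene')[:,:,::-1];
a=cv2.resize(im[90:300,180:380],(571,600),interpolation=cv2.INTER_CUBIC)
b=cv2.resize(sc[140:220,245:305],(225,300),interpolation=cv2.INTER_CUBIC)
t=eyes.capture('top')[:,:,::-1];c=cv2.resize(t[150:210,330:375],(225,300),interpolation=cv2.INTER_CUBIC)
cv2.imwrite('pics/end.png',np.hstack([a,np.vstack([b,c])]))
```

```text
[ 590.39950294 -235.60586332  224.49388004] [-3.13919484e+00 -1.18408135e-03  1.79922299e+00] 20.0
```

View pics/end.png

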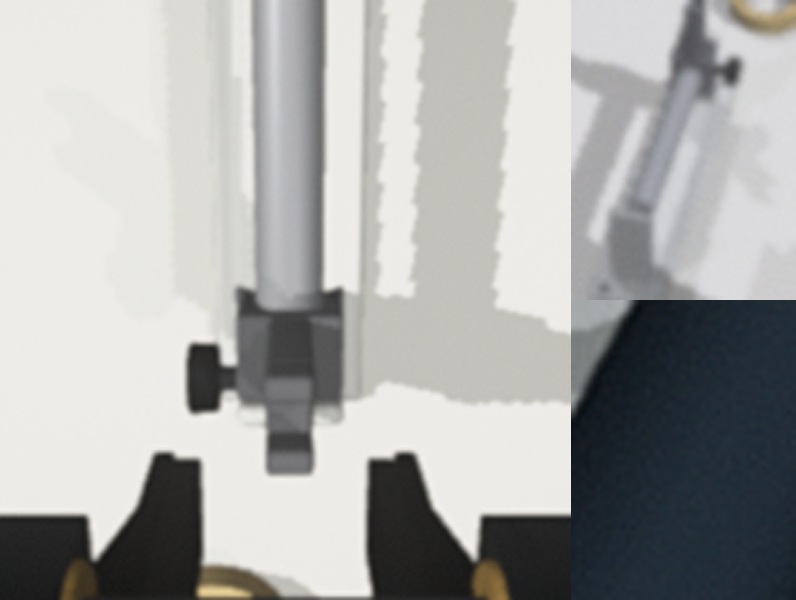

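The clip is upright and home. The saddle (crop y 318–405) abuts the bracket plate (light strip y 405–422), and the knob is at (205,378). Now a quick numeric check of the gap.

Run:
```python
from h import *
M=model('wrist');s=monitor.observe();R=Ro.from_euler('xyz',s['ee_rot']).as_matrix()
q=lambda x,y:(180+x/2.857,90+y/2.857)
for y,z in((315,84.6),(405,84.6),(405,88),(422,88)):print(y,(R.T@(atz(M,q(290,y),z)-s['tcp_pos'])).round(1))
print(s['tcp_pos'],s['clock'],np.abs(s['qvel']).max())
```

```text
315 [ -3.6   2.4 140.1]
405 [-35.1   2.5 140.1]
405 [-33.8   2.5 136.7]
422 [-39.9   2.5 136.7]
[ 590.71780718 -235.67884937  224.74808027] 20.15 0.005190033466098844
```

```bash
python3 -c "
from rig import sign_off
print(sign_off())"
```

```text
the job is handed in; nothing more can be done
None
```

The clip is snapped home on the tube, slid up to the knob bracket and released upright there. I handed the job in at about 20 s. The sign-off gave no verdict, but the last picture shows the clip against the bracket with no visible gap.

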